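# Flip the bin status tags

## Task

Each of the four small bins on the board has a hinged tag behind it: ring face up (tag leaning towards its bin) means the bin is full, bar face up (tag leaning away) means it is empty. With a fingertip, gently push over every tag that is wrong, so that all bins with a workpiece in them show the ring and the empty bins show the bar. Lift and carry nothing, and leave the workpieces and the other things lying about where they are.

Things in the scene. Friction and masses are not known exactly. Their poses are not given: they have to be found in the camera images.
- board: The status board: a flat grey plate, 122 x 206 mm, 8 mm thick, fixed on a thin black rubber mat (2 mm) on the trolley. Origin: on its underside (on the mat, 2 mm above the table), midway along the row of tags and straight below their hinge line. x points from the bins to the tags' rear (the bins lie on the -x side), y runs along the row, z up. Its pose varies.
- bin_a: One of four identical shallow open square black bins fixed on the board in a row, 46 x 46 mm, 15 mm high, wall 2 mm, floor 2 mm. Origin: centre of its underside, on the board's top; axes as the board's. It is full if a white round workpiece stands in it (two bins) and otherwise empty (two bins); which place in the row has which bin varies.
- bin_b: One of four identical shallow open square black bins fixed on the board in a row, 46 x 46 mm, 15 mm high, wall 2 mm, floor 2 mm. Origin: centre of its underside, on the board's top; axes as the board's. It is full if a white round workpiece stands in it (two bins) and otherwise empty (two bins); which place in the row has which bin varies.
- bin_c: One of four identical shallow open square black bins fixed on the board in a row, 46 x 46 mm, 15 mm high, wall 2 mm, floor 2 mm. Origin: centre of its underside, on the board's top; axes as the board's. It is full if a white round workpiece stands in it (two bins) and otherwise empty (two bins); which place in the row has which bin varies.
- bin_d: One of four identical shallow open square black bins fixed on the board in a row, 46 x 46 mm, 15 mm high, wall 2 mm, floor 2 mm. Origin: centre of its underside, on the board's top; axes as the board's. It is full if a white round workpiece stands in it (two bins) and otherwise empty (two bins); which place in the row has which bin varies.
- stand_a: One of four identical steel stands in a row on the board, 52 mm apart, each behind a bin (60 mm between centres, along the board's x); which is behind which bin varies. Two uprights 66 mm high, 37 mm apart inside, hold a tag's hinge pin, which lies along y, 60 mm above the origin. Origin: centre of the underside of the 36 x 46 mm foot, 10 mm above the table; axes as the board's.
- stand_b: One of four identical steel stands in a row on the board, 52 mm apart, each behind a bin (60 mm between centres, along the board's x); which is behind which bin varies. Two uprights 66 mm high, 37 mm apart inside, hold a tag's hinge pin, which lies along y, 60 mm above the origin. Origin: centre of the underside of the 36 x 46 mm foot, 10 mm above the table; axes as the board's.
- stand_c: One of four identical steel stands in a row on the board, 52 mm apart, each behind a bin (60 mm between centres, along the board's x); which is behind which bin varies. Two uprights 66 mm high, 37 mm apart inside, hold a tag's hinge pin, which lies along y, 60 mm above the origin. Origin: centre of the underside of the 36 x 46 mm foot, 10 mm above the table; axes as the board's.
- stand_d: One of four identical steel stands in a row on the board, 52 mm apart, each behind a bin (60 mm between centres, along the board's x); which is behind which bin varies. Two uprights 66 mm high, 37 mm apart inside, hold a tag's hinge pin, which lies along y, 60 mm above the origin. Origin: centre of the underside of the 36 x 46 mm foot, 10 mm above the table; axes as the board's.
- tag_a (a joint): Hinge angle (rad) of the tag on stand_a, a free-swinging white plate 32 mm wide, 4 thick, 48 long from the pin, 40 g. 0 upright; +0.8 (stop): leans to the bins (-x), raised RING face up; -0.8 (stop): leans away (+x), raised straight BAR face up. Past upright it falls on by itself. At a stop its edge is 93 mm above the stand's origin, 34 mm beside the hinge line. One starts ring up, three bar up.
- tag_b (a joint): Hinge angle (rad) of the tag on stand_b, a free-swinging white plate 32 mm wide, 4 thick, 48 long from the pin, 40 g. 0 upright; +0.8 (stop): leans to the bins (-x), raised RING face up; -0.8 (stop): leans away (+x), raised straight BAR face up. Past upright it falls on by itself. At a stop its edge is 93 mm above the stand's origin, 34 mm beside the hinge line. One starts ring up, three bar up.
- tag_c (a joint): Hinge angle (rad) of the tag on stand_c, a free-swinging white plate 32 mm wide, 4 thick, 48 long from the pin, 40 g. 0 upright; +0.8 (stop): leans to the bins (-x), raised RING face up; -0.8 (stop): leans away (+x), raised straight BAR face up. Past upright it falls on by itself. At a stop its edge is 93 mm above the stand's origin, 34 mm beside the hinge line. One starts ring up, three bar up.
- tag_d (a joint): Hinge angle (rad) of the tag on stand_d, a free-swinging white plate 32 mm wide, 4 thick, 48 long from the pin, 40 g. 0 upright; +0.8 (stop): leans to the bins (-x), raised RING face up; -0.8 (stop): leans away (+x), raised straight BAR face up. Past upright it falls on by itself. At a stop its edge is 93 mm above the stand's origin, 34 mm beside the hinge line. One starts ring up, three bar up.
- piece_a: White round plastic workpiece, 40 mm across, 22 mm high, loose, standing in a bin on its floor (its top 24 mm above the bin's underside). Origin: centre of its underside. Not to be shifted.
- piece_b: White round plastic workpiece, 40 mm across, 22 mm high, loose, standing in a bin on its floor (its top 24 mm above the bin's underside). Origin: centre of its underside. Not to be shifted.
- spare_piece: Loose metal ring-shaped workpiece, 40 mm across, 24 mm high, standing on the trolley beside the board; it belongs to no bin. Bystander; origin: centre of its underside.
- fitting: Black tee fitting, 28 x 51 x 13 mm, lying on the trolley in front of the board. Bystander; origin: centre of its underside.
- hex_key: Grey hex key, 32 x 74 x 8 mm, lying in front of the board. Bystander; origin: centre of its underside.

How it is judged (in metres and radians):
At the end, for the whole second after the job is handed in: Every tag behind a bin that holds a workpiece leans towards the bins (hinge angle above +0.6 rad) and every tag behind an empty bin leans away (below -0.6 rad); both workpieces still stand in their bins (within 10 mm of centre, on the floor) ((((horizontal distance between stand_a and bin_a below 0.072 m or horizontal distance between stand_a and bin_b below 0.072 m) and value of joint tag_a above 0.6 rad) or (not (horizontal distance between stand_a and bin_a below 0.072 m or horizontal distance between stand_a and bin_b below 0.072 m) and value of joint tag_a below -0.6 rad)) and (((horizontal distance between stand_b and bin_a below 0.072 m or horizontal distance between stand_b and bin_b below 0.072 m) and value of joint tag_b above 0.6 rad) or (not (horizontal distance between stand_b and bin_a below 0.072 m or horizontal distance between stand_b and bin_b below 0.072 m) and value of joint tag_b below -0.6 rad)) and (((horizontal distance between stand_c and bin_a below 0.072 m or horizontal distance between stand_c and bin_b below 0.072 m) and value of joint tag_c above 0.6 rad) or (not (horizontal distance between stand_c and bin_a below 0.072 m or horizontal distance between stand_c and bin_b below 0.072 m) and value of joint tag_c below -0.6 rad)) and (((horizontal distance between stand_d and bin_a below 0.072 m or horizontal distance between stand_d and bin_b below 0.072 m) and value of joint tag_d above 0.6 rad) or (not (horizontal distance between stand_d and bin_a below 0.072 m or horizontal distance between stand_d and bin_b below 0.072 m) and value of joint tag_d below -0.6 rad)) and horizontal distance between piece_a and bin_a below 0.01 m and z of piece_a in the frame of bin_a below 0.006 m and horizontal distance between piece_b and bin_b below 0.01 m and z of piece_b in the frame of bin_b below 0.006 m); the robot touches nothing.
It fails at once if a tag or its stand is pushed with more than 20 N (contact force between any of stand_a, stand_b, stand_c, stand_d and the fingers above 20 N or contact force between any of stand_a, stand_b, stand_c, stand_d and the arm above 20 N).
It fails at once if a workpiece is lifted, carried or pushed about (moved more than 10 mm) (distance of any of piece_a, piece_b from where it was at the start of the episode above 0.01 m).
It fails at once if a bystander is moved more than 15 mm (distance of any of spare_piece, fitting, hex_key from where it was at the start of the episode above 0.015 m).
It also fails if it takes over 51 s, if anything falls off the work surface, if the arm or the gripper's body presses on something with over 40 N, if the wrist force passes 120 N, or if a joint passes its speed limit or range.

## Robot

A 6-joint arm with a two-finger parallel gripper is mounted at the origin on a cart in front of the work surface, level with it; the furniture and walls round the work are solid. World frame = base frame: x ahead of the robot, y to its left, z up, the work surface at z = 0. Lengths are in mm, angles in rad, forces in N, time in s.
With the tool pointing down it reaches from about 250 to 725 mm from the base axis. Payload 4 kg.
Tool frame: the origin (TCP) lies midway between the tips of the shut fingers; the grasp point (between the pads) lies 19 mm behind it; z points along the fingers, y is the line along which they close (so a half turn about z gives the same grasp; the last joint's range is limited). The gripper opens to 85 mm and grips with 20 to 120 N. Pads are 22 mm wide; open, the fingers measure 114 mm over their backs; the gripper's body (76 mm by 85 mm) begins 54 mm behind the grasp point. The pads swing forward as they close: fully open they stand 13 mm farther back than shut.
Start: joints at [1.194, 0.241, 0.005, 1.335, 0, 1.571], TCP at [183.972, 464.924, 231.306] pointing down, gripper open.
Joint ranges: [-2.72, 2.72], [-1.05, 1.87], [-1.09, 1.28], [-1.99, 2.15], [-1.42, 1.44], [-3.14, 3.14]. Speed limits (rad/s): [2.79, 2.79, 3.14, 3.14, 3.14, 3.14].

## Interface

Orientations are given as a rotation vector (axis times angle).
In Python, from bench import ctrl, eyes, job gives the robot as it stands.
- The arm moves only by the shell command python3 -m pendant 'ROWS' [OPENING]. ROWS is JSON, a list of rows, each a list of 6 numbers: the shift along the tool's x, y, z in mm, then the turn, a rotation vector about the tool's x, y, z in rad. In form: [[dx, dy, dz, ax, ay, az], ...]. A call has 1 to 5 rows; each row shifts and turns the commanded pose from where the row before left it, along the tool's axes as they then stand; what a row does not reach is not made up. A row lasts 1/10 s, in which the tool goes at most 50 mm and 8.59 degrees, less where a joint would pass 70% of its speed; a pose out of reach is approached as far as the arm can. A call is refused whole if a number of a shift passes 50 or a number of a turn 0.15, either way. A call with a gripper value outside its range is refused whole. OPENING is the closure in counts, from 0 (fully open) to 255 (shut), set as the call begins (- or left out, the last holds). The fingers move at their own pace and stop on an object; the grip force is fixed at half the most. Time passes only in rows, so rows that do not move let the fingers close. It gives the time, the measured TCP pose, the force, the opening and the grip force at its end, in the units of the state.
- ctrl.observe(): the state, without advancing time (a new reading comes with each control period).
- eyes.capture(name): name is "scene" or "top" or "wrist"; returns the picture (400x640x3 uint8, red, green, blue); there is no depth.
- eyes.camera_info(name): a dict with "fov_y" (degrees; the focal length in pixels is half the picture's height over the tangent of half this angle, whatever the lens; pixels are square), "cx", "cy" (the principal point, pixels), "R" (3x3) and "t" (3): a world point X has camera coordinates R X + t. Camera axes: x right, y down, z forward; pixel columns grow to the right and rows downward; lengths in mm; the calibration is good to about 2 mm. A picture is of the moment at which its call begins: read the wrist's pose just before it. camera_info takes no time and is no camera call; for the wrist camera it gives the pose at the moment of the call.
- job.finish_job(): hands the job in; it is judged then, once.
The state is a dict: "time_s": time; "joints": joint angles; "dq": joint speeds; "joint_efforts": joint torques, N m; "tcp_pos": TCP position; "eef_rot": TCP orientation; "ft_force": force on the tool from outside, world axes, zero at the start; "wrist_torque": the same for the moment, N m; "finger_gap": finger opening in mm; "finger_force": force on a finger pad.
Only numpy, scipy, OpenCV 4.12 (cv2) and the standard library are available. Lean on these libraries where they do the work, as an engineer would, in place of code of your own. Each camera call takes 0.05 s, during which the arm holds its last target. There are 200 camera calls.

## Working session

There is one attempt and no reset: what is moved stays moved. The work goes in short steps, Python scripts to look and compute and a shell command to move; the robot and the scene stay as the last step left them, time stands still between calls to the robot, and variables do not carry over. Pictures are saved under pics/ and viewed, at most 10 in all, crops included, and the job is handed in when it is done.

```bash
mkdir -p pics; python3 - <<'E'
from bench import ctrl,eyes
import cv2,numpy as np
print(ctrl.observe())
for n in("scene","top"):
    i=eyes.camera_info(n);print(n,i)
    cv2.imwrite(f"pics/{n}0.png",eyes.capture(n)[:,:,::-1])
E
```

```text
{'time_s': 0.0, 'joints': array([1.19398559e+00, 2.41381753e-01, 3.72325576e-03, 1.33521808e+00,
       3.99293406e-06, 1.57080873e+00]), 'dq': array([ 0.0005363 , -0.00152579, -0.00075779, -0.00108915,  0.00123507,
        0.00071222]), 'joint_efforts': array([-1.37561612e-03, -3.72317255e+01,  2.52409029e+01,  1.69457216e-02,
       -1.53241735e-04, -3.91688149e-07]), 'tcp_pos': array([183.74182631, 464.32686213, 230.42819724]), 'eef_rot': array([-0.58834257, -3.08560767,  0.00320825]), 'ft_force': array([0.16316827, 0.10328318, 0.515078  ]), 'wrist_torque': array([ 0.05256643, -0.01636029, -0.07885797]), 'finger_force': 0.0, 'finger_gap': 85.40034209729609}
scene {'fov_y': 43.01596873666345, 'cx': 314.1245188135348, 'cy': 196.09682048118452, 'R': array([[ 0.42192282, -0.90642192,  0.01950475],
       [-0.48994098, -0.24605463, -0.83631032],
       [ 0.76284924,  0.34330223, -0.54790931]]), 't': array([-221.22717818,  301.59842877,  508.60215046])}
top {'fov_y': 52.009642522928935, 'cx': 316.6205758895676, 'cy': 203.7278331319347, 'R': array([[-0.02515888, -0.99950089, -0.01910525],
       [-0.99467528,  0.02693887, -0.09947557],
       [ 0.09994059,  0.01650083, -0.99485657]]), 't': array([ 28.85625858, 514.60831034, 875.66874697])}
```

View pics/top0.png

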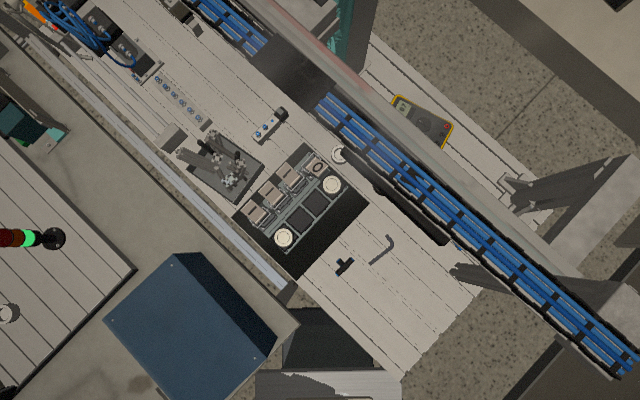

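View pics/scene0.png

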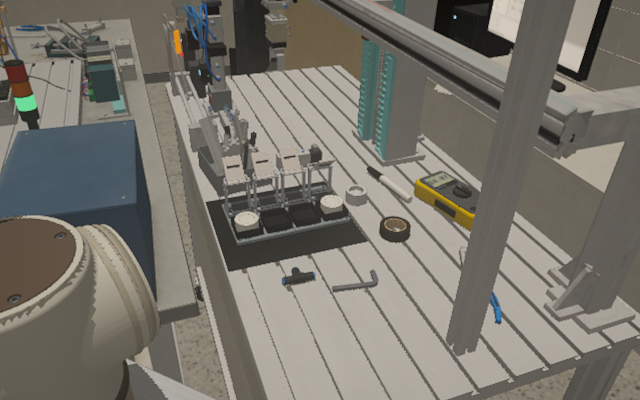

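```bash
python3 - <<'E'
import cv2,numpy as np
t=cv2.imread("pics/top0.png")[145:265,220:360];s=cv2.imread("pics/scene0.png")[135:265,200:370]
a=cv2.resize(t,None,fx=4.6,fy=4.6,interpolation=2);b=cv2.resize(s,None,fx=4.6,fy=4.6,interpolation=2)
cv2.imwrite("pics/tc.png",a);cv2.imwrite("pics/sc.png",b)
E
```

```text
(no output)
```

View pics/tc.png

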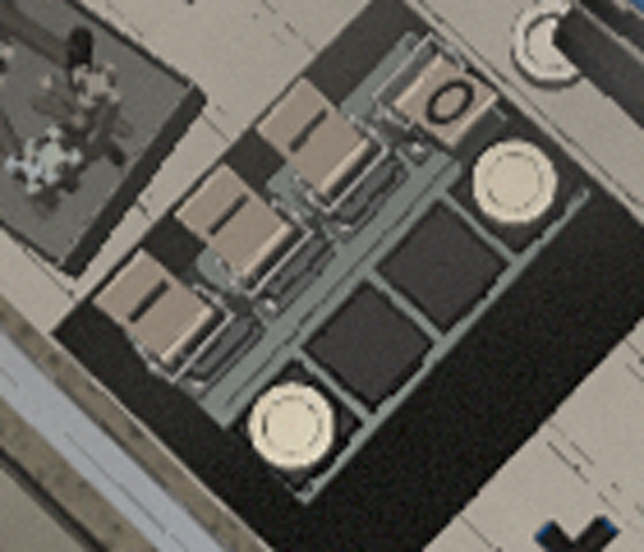

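View pics/sc.png

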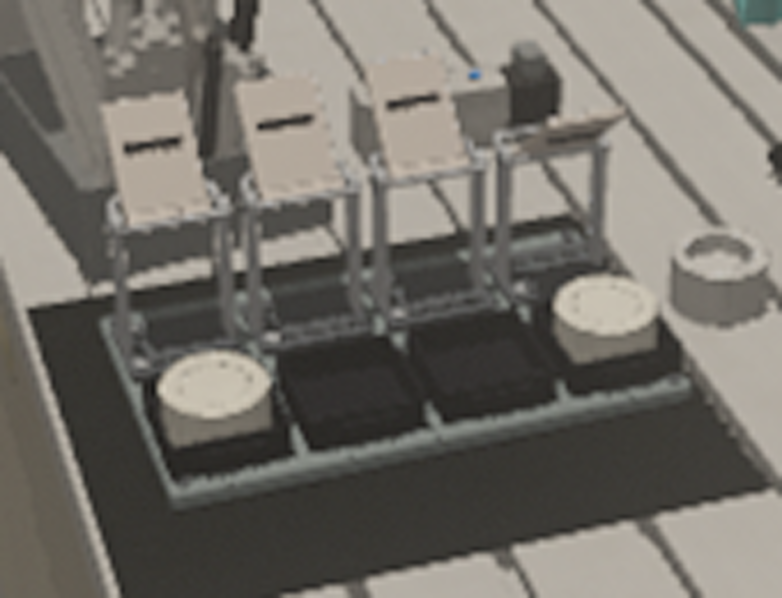

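The top crop shows full bins at the two ends (pieces at px (283,238) and (332,185)). The left end tag, at px (254,210), is bar up behind a full bin, so it is wrong. The other three are right: bar, bar, and ring at (318,167).

```bash
cat > h.py <<'E'
import numpy as np
from bench import eyes
def ray(n,u,v,z):
    i=eyes.camera_info(n);f=200/np.tan(np.radians(i["fov_y"]/2))
    R=np.array(i["R"]);c=-R.T@np.array(i["t"]);d=R.T@np.array([(u-i["cx"])/f,(v-i["cy"])/f,1])
    return c+d*(z-c[2])/d[2]
E
python3 - <<'E'
from h import *
from bench import ctrl
from scipy.spatial.transform import Rotation as Ro
np.set_printoptions(precision=1,suppress=True)
k=4.6
T=lambda x,y,z:ray("top",220+x/k,145+y/k,z)
S=lambda x,y,z:ray("scene",200+x/k,135+y/k,z)
a,b=T(291,426,34),T(514,182,34);print("pieces",a,b,np.linalg.norm(a-b))
print("scene pieces",S(214,385,34),S(605,305,34))
print("spare",T(548,43,24))
y=(a-b)/np.linalg.norm(a-b);x=np.array([y[1],-y[0],0]);print("y",y,"x",x)
m=(a+b)/2+60*x;m[2]=0;print("origin",m)
for q in(x,):print("hinge left",a+60*x)
# tag edge top, bar-up: edge far corners z=103
print("edge far corners T",T(95,300,103),T(148,250,103)," S",S(105,100,103),S(183,92,103))
R=Ro.from_rotvec(ctrl.observe()["eef_rot"]).as_matrix();print(R)
E
```

```text
pieces [442.6  89.3  34. ] [555.6 -18.9  34. ] 156.4222964468131
scene pieces [437.1  85.5  34. ] [549.5 -21.6  34. ]
spare [624.6 -37.5  24. ]
y [-0.7  0.7  0. ] x [0.7 0.7 0. ]
origin [540.6  78.6   0. ]
hinge left [484.1 132.7  34. ]
edge far corners T [498.5 167.4 103. ] [519.8 144.  103. ]  S [497.1 165.8 103. ] [515.9 142.9 103. ]
[[-0.9  0.4 -0. ]
 [ 0.4  0.9 -0. ]
 [-0.  -0.  -1. ]]
```

```bash
python3 - <<'E'
from h import *
import cv2
np.set_printoptions(precision=0,suppress=True)
for n,tp,sp in[("boxA",(205,253),(137,122)),("boxB",(178,253),(137,122)),("boxC",(277,350),(145,230)),("boxD",(277,350),(137,122)),("knob",(220+80/4.6,145+45/4.6),(200+240/4.6,135+5/4.6))]:
    # closest approach of two rays
    p=[ray("top",*tp,0),ray("top",*tp,200)];q=[ray("scene",*sp,0),ray("scene",*sp,200)]
    u=p[1]-p[0];v=q[1]-q[0];s=np.linalg.lstsq(np.c_[u,-v],q[0]-p[0],rcond=None)[0]
    print(n,p[0]+s[0]*u,q[0]+s[1]*v)
for c in((205,95),(75,272),(140,183)):
    print(c,[ray("top",220+c[0]/4.6,145+c[1]/4.6,z)[:2] for z in(0,60,120)])
t=cv2.imread("pics/top0.png")[100:300,90:330];s=cv2.imread("pics/scene0.png")[60:260,100:340]
cv2.imwrite("pics/m.png",cv2.resize(np.vstack([t[:, :],s])[:, :],None,fx=1.5,fy=1.5) if 0 else cv2.resize(np.hstack([t[30:170],s[20:160]]),(800,233),interpolation=2))
E
```

```text
boxA [416. 215. 187.] [392. 244. 196.]
boxB [417. 266. 181.] [415. 268. 181.]
boxC [234.  93. 144.] [229. 100. 146.]
boxD [267.  77. 279.] [249. 100. 286.]
knob [616. 177.  88.] [615. 178.  88.]
(205, 95) [array([609., 133.]), array([597., 124.]), array([585., 116.])]
(75, 272) [array([522., 198.]), array([516., 185.]), array([509., 173.])]
(140, 183) [array([565., 166.]), array([556., 155.]), array([547., 144.])]
```

View pics/m.png

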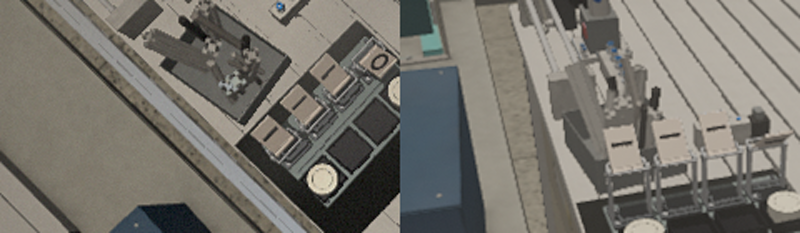

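```bash
python3 -m pendant '[[0,0,-15,0,0,0.13],[0,0,-15,0,0,0.13],[0,0,-10,0,0,0.13]]' 255; python3 -m pendant '[[-40,0,0,0,0,0],[-40,0,0,0,0,0],[-40,0,0,0,0,0],[-40,0,0,0,0,0],[-40,0,0,0,0,0]]'; python3 -m pendant '[[-40,0,0,0,0,0],[-40,0,0,0,0,0],[-40,15,0,0,0,0],[-40,15,0,0,0,0]]'
cat > st.py <<'E'
from h import *
from bench import ctrl
from scipy.spatial.transform import Rotation as Ro
s=ctrl.observe();R=Ro.from_rotvec(s["eef_rot"]).as_matrix();p=s["tcp_pos"]
x=np.array([.692,.722]);y=np.array([-.722,.692]);d=p[:2]-[484,132.7]
np.set_printoptions(precision=3,suppress=True)
print(s["time_s"],"tcp",p,"rel hinge x,y",d@x,d@y,"F",s["ft_force"],"\n",R)
E
python3 st.py
```

```text
time_s: 0.4
tcp_pos: [184.0, 464.9, 271.8]
eef_rot: [-1.183, -2.91, 0.0]
ft_force: [-0.6, 0.2, -0.2]
finger_gap: 43.7
finger_force: 0.0
time_s: 0.9
tcp_pos: [328.7, 324.8, 270.9]
eef_rot: [-1.175, -2.913, 0.001]
ft_force: [-0.1, 0.8, 0.0]
finger_gap: 0.3
finger_force: 0.0
time_s: 1.3
tcp_pos: [465.0, 235.4, 271.2]
eef_rot: [-1.176, -2.913, 0.0]
ft_force: [0.5, 0.8, 0.6]
finger_gap: 0.6
finger_force: 0.0
1.3 tcp [464.991 235.409 271.213] rel hinge x,y 61.002096875980264 84.79914495826125 F [0.5   0.764 0.591] 
 [[-0.72   0.694 -0.   ]
 [ 0.694  0.72   0.   ]
 [ 0.    -0.    -1.   ]]
```

```bash
python3 -m pendant '[[-40,4,0,0,0,0],[-40,0,0,0,0,0],[0,0,40,0,0,0],[0,0,20,0,0,0],[0,0,0,0,0,0]]'; python3 st.py; python3 - <<'E'
from bench import eyes
import cv2,numpy as np
w=eyes.capture("wrist");t=eyes.capture("top")[130:270,170:370];s=eyes.capture("scene")[60:240,170:370]
r=lambda i,h:cv2.resize(i,(400,h),interpolation=2)
cv2.imwrite("pics/n.png",np.hstack([np.vstack([r(t,250),r(s,350)]),r(cv2.resize(w,(400,250)),600)*0+cv2.copyMakeBorder(r(w,250),0,350,0,0,0)])[:,:,::-1])
E
```

```text
time_s: 1.8
tcp_pos: [522.1, 182.7, 207.1]
eef_rot: [-1.174, -2.907, 0.009]
ft_force: [-1.4, -0.3, -0.2]
finger_gap: -0.0
finger_force: 0.0
1.8 tcp [522.118 182.73  207.137] rel hinge x,y 62.49877890882389 7.0995368344502525 F [-1.384 -0.252 -0.238] 
 [[-0.719  0.695 -0.008]
 [ 0.695  0.719 -0.003]
 [ 0.004 -0.008 -1.   ]]
```

View pics/n.png

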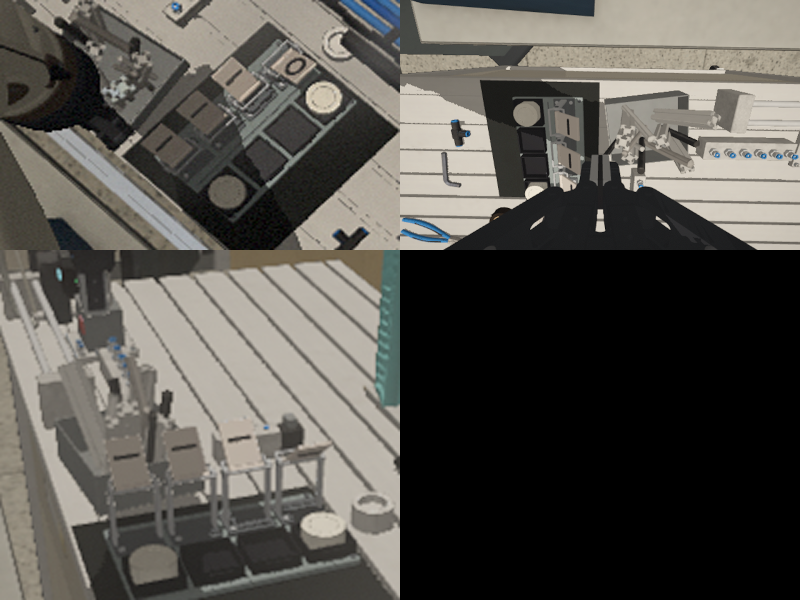

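The wrist view shows the shut fingertips (600,165) in the gap between the tag row and the device behind. I'll go down in steps and watch the force.

```bash
python3 -m pendant '[[-3,-2,30,0,0,0],[0,0,25,0,0,0],[0,0,0,0,0,0]]'; python3 st.py;  python3 -m pendant '[[0,0,20,0,0,0],[0,0,20,0,0,0],[0,0,18,0,0,0],[0,0,0,0,0,0],[0,0,0,0,0,0]]'; python3 st.py; python3 - <<'E'
from bench import eyes
import cv2,numpy as np
w=eyes.capture("wrist")[150:350,420:640];t=eyes.capture("scene")[60:240,170:370]
cv2.imwrite("pics/n2.png",np.hstack([cv2.resize(w,(400,364),interpolation=2),cv2.resize(t,(400,364),interpolation=2)])[:,:,::-1])
E
```

```text
time_s: 2.25
tcp_pos: [523.6, 180.4, 154.7]
eef_rot: [-1.173, -2.911, 0.004]
ft_force: [0.2, -0.6, -0.0]
finger_gap: 0.0
finger_force: 0.0
2.25 tcp [523.59  180.448 154.742] rel hinge x,y 61.87064716762668 4.457261760410406 F [ 0.17  -0.574 -0.03 ] 
 [[-0.721  0.693 -0.004]
 [ 0.693  0.721 -0.001]
 [ 0.002 -0.004 -1.   ]]
time_s: 2.75
tcp_pos: [526.3, 181.2, 100.3]
eef_rot: [1.174, 2.912, 0.003]
ft_force: [-0.0, 0.6, 0.5]
finger_gap: -0.3
finger_force: 0.0
2.75 tcp [526.254 181.228 100.262] rel hinge x,y 64.27718672596481 3.0744304893383676 F [-0.028  0.626  0.55 ] 
 [[-0.72   0.694  0.002]
 [ 0.694  0.72   0.001]
 [-0.001  0.002 -1.   ]]
```

View pics/n2.png

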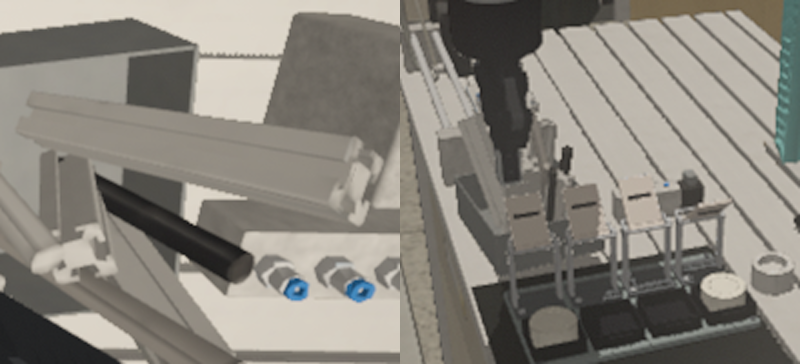

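The scene view shows the fingers (510,150) directly behind the left tag with no contact force. Next I'll lower a little and push slowly towards the bins.

```bash
python3 -m pendant '[[0,-4,8,0,0,0],[0,-4,0,0,0,0],[0,-4,0,0,0,0],[0,-4,0,0,0,0],[0,-4,0,0,0,0]]'; python3 -m pendant '[[0,-4,0,0,0,0],[0,-4,0,0,0,0],[0,-4,0,0,0,0],[0,-4,0,0,0,0],[0,-4,0,0,0,0]]'; python3 st.py
```

```text
time_s: 3.35
tcp_pos: [511.4, 166.1, 90.6]
eef_rot: [1.175, 2.913, 0.001]
ft_force: [0.3, -0.2, 0.0]
finger_gap: 0.0
finger_force: 0.2
time_s: 3.85
tcp_pos: [497.1, 151.5, 90.2]
eef_rot: [-1.175, -2.913, 0.0]
ft_force: [0.4, -0.1, 1.1]
finger_gap: 0.4
finger_force: 0.0
3.85 tcp [497.113 151.497  90.236] rel hinge x,y 22.64536945522937 3.5399046359601023 F [ 0.371 -0.071  1.062] 
 [[-0.72   0.694 -0.   ]
 [ 0.694  0.72  -0.   ]
 [ 0.    -0.    -1.   ]]
```

```bash
python3 -m pendant '[[0,-4,0,0,0,0],[0,-4,0,0,0,0],[0,-4,0,0,0,0],[0,0,0,0,0,0]]'; python3 st.py; python3 - <<'E'
from bench import eyes
import cv2,numpy as np
s=eyes.capture("scene")[110:240,190:350]
cv2.imwrite("pics/n3.png",cv2.resize(s,(640,520),interpolation=2)[:,:,::-1])
E
```

```text
time_s: 4.25
tcp_pos: [488.6, 142.7, 90.3]
eef_rot: [-1.176, -2.913, 0.001]
ft_force: [-0.4, 0.5, 0.1]
finger_gap: 0.3
finger_force: 0.0
4.25 tcp [488.597 142.719  90.267] rel hinge x,y 10.414602847101007 3.613964062130944 F [-0.422  0.542  0.087] 
 [[-0.72   0.694 -0.001]
 [ 0.694  0.72  -0.   ]
 [ 0.    -0.001 -1.   ]]
```

View pics/n3.png

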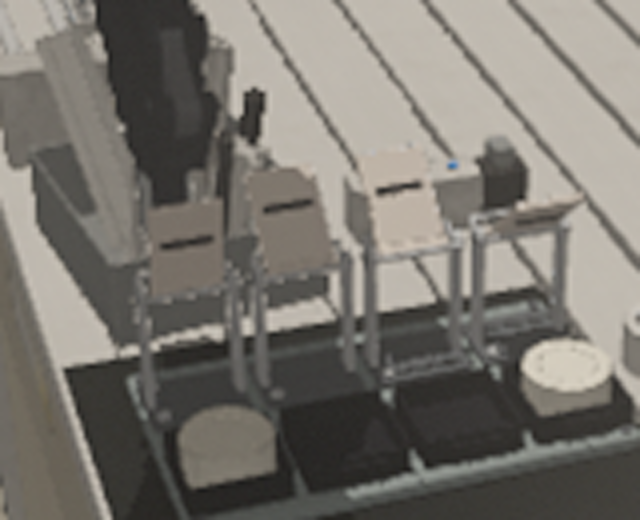

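The left tag at (185,245) now stands nearly upright, with the finger behind it and the neighbours untouched. I'll keep pushing.

```bash
python3 -m pendant '[[0,-4,0,0,0,0],[0,-4,0,0,0,0],[0,-4,0,0,0,0],[0,-4,0,0,0,0],[0,0,0,0,0,0]]'; python3 -m pendant '[[0,0,0,0,0,0],[0,0,0,0,0,0],[0,0,0,0,0,0]]'; python3 st.py; python3 - <<'E'
from bench import eyes
import cv2,numpy as np
s=eyes.capture("scene")[110:240,190:350]
cv2.imwrite("pics/n4.png",cv2.resize(s,(640,520),interpolation=2)[:,:,::-1])
E
```

```text
time_s: 4.8
tcp_pos: [477.4, 131.2, 90.3]
eef_rot: [-1.176, -2.913, 0.001]
ft_force: [-0.4, 0.1, 0.8]
finger_gap: 0.3
finger_force: 0.0
time_s: 5.1
tcp_pos: [478.2, 131.7, 90.3]
eef_rot: [1.175, 2.913, 0.0]
ft_force: [0.2, -0.5, 0.8]
finger_gap: 0.0
finger_force: 0.0
5.1 tcp [478.165 131.727  90.326] rel hinge x,y -4.74012277099933 3.5391730451239174 F [ 0.239 -0.486  0.834] 
 [[-0.72   0.694  0.   ]
 [ 0.694  0.72   0.   ]
 [-0.     0.    -1.   ]]
```

View pics/n4.png

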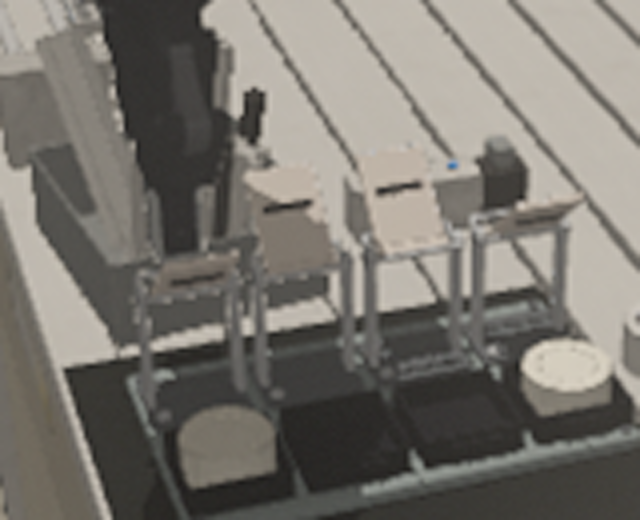

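The left tag (190,270) has fallen towards its bin, seen the same way as the right end tag. Now I'll retreat and verify.

```bash
python3 -m pendant '[[0,8,0,0,0,0],[0,8,0,0,0,0],[0,4,-20,0,0,0],[0,0,-35,0,0,0],[0,0,-35,0,0,0]]'; python3 -m pendant '[[0,0,-40,0,0,0],[30,0,-30,0,0,0],[40,0,0,0,0,0],[40,0,0,0,0,0],[40,0,0,0,0,0]]'; python3 -m pendant '[[40,0,0,0,0,0],[40,0,0,0,0,0],[0,0,0,0,0,0],[0,0,0,0,0,0]]'; python3 st.py; python3 - <<'E'
from bench import eyes
import cv2,numpy as np
s=eyes.capture("scene")[135:265,200:360];t=eyes.capture("top")[145:265,220:360]
cv2.imwrite("pics/n5.png",np.hstack([cv2.resize(s,(400,325),interpolation=2),cv2.resize(t,(400,325),interpolation=2)])[:,:,::-1])
E
```

```text
time_s: 5.65
tcp_pos: [491.9, 146.6, 180.7]
eef_rot: [-1.174, -2.913, 0.001]
ft_force: [0.1, -0.2, 0.6]
finger_gap: 0.3
finger_force: 0.0
time_s: 6.15
tcp_pos: [383.4, 251.6, 250.9]
eef_rot: [1.176, 2.913, 0.002]
ft_force: [0.3, -0.2, -0.5]
finger_gap: -0.1
finger_force: 0.0
time_s: 6.55
tcp_pos: [326.0, 306.7, 250.5]
eef_rot: [1.171, 2.915, 0.001]
ft_force: [0.4, -0.4, -0.0]
finger_gap: -0.1
finger_force: 0.0
6.55 tcp [326.009 306.676 250.506] rel hinge x,y 16.281538004338827 234.46082876059722 F [ 0.36  -0.357 -0.035] 
 [[-0.722  0.692  0.001]
 [ 0.692  0.722  0.   ]
 [-0.     0.001 -1.   ]]
```

View pics/n5.png

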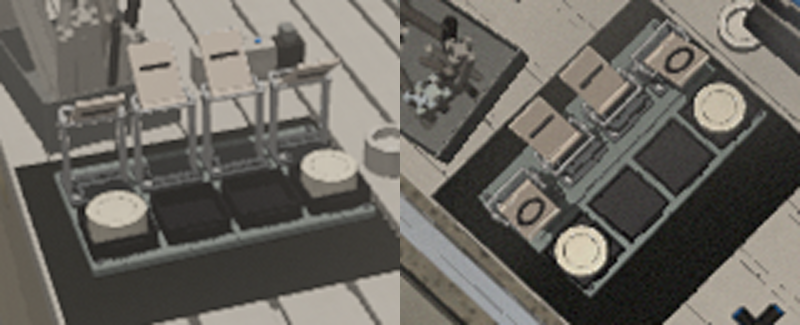

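The top view shows rings at both full bins ((530,210) and (683,62)) and bars at both empty bins.

```bash
python3 -c "
from bench import job
print(job.finish_job())"
```

```text
the job is handed in; nothing more can be done
None
```

Only one tag was wrong (the left end one, bar up behind a full bin); I pushed it over to ring, the final view shows all four tags matching their bins, and I handed the job in at about 6.7 s (no verdict was returned).

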